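Turn a sample canister label-up and have it read

TASK

The sample canister has come in with its barcode label turned away underneath. Roll it over on the bench until it lies with the label flat facing up, then lay it, label still up, down in the cradle of the label reader between the low rails and let go of it, and finally press the reader's button fully down and release it. Leave the tube rack, the carton and the bottle where they are.

Things in the scene. Friction and masses are not known exactly. Their poses are not given: they have to be found in the camera images.
- canister: Loose hexagonal grey canister, 0.18 to 0.35 kg. Body 140 mm long, 46 mm across flats, 53 mm across corners; a round cap (38 mm wide, 10 mm long) on each end, 160 mm over all. Origin at its centre, 23 mm above what it lies on; so are its side corners. x runs along it, z out through the label flat (z up = label up). Set on an edge, over 30 degrees past flat, and let go, it settles on the next flat.
- label (a point): Centre of the canister's label flat, 23 mm from its centre; same axes as the canister. The flat (26.6 mm wide) carries a white paper label 120 x 22 mm with black bars; the other five flats are plain. At the start the canister lies on a flat on the bench and the label is on a downward-slanting flat, 120 degrees from up: two sixth-turns one way, or four the other.
- cradle (a point): Fixed cradle of the label reader: centre of its floor, 12 mm above the bench. x along the cradle, from button to scan head; z up. Rails 120 mm long, 6 wide, 8 high run along x at y = -24 and +24 mm (42 mm clear); end stops 6 mm thick, 40 wide, 8 high stand at x = -91 and +91 mm (176 mm clear). The canister lies lengthwise between them, on a flat, either way round.
- reader: Fixed label reader, turned like the cradle, origin under the cradle centre on the bench. White base plate 110 mm wide, 12 mm thick, from x = -160 to +170 mm.
- scan_head (a point): Centre of the reader's black scan head (a tilted block 45 x 60 x 30 mm), 140 mm above the bench, on an upright 16 mm post at x = +150 mm on the reader. Fixed; keep clear of it.
- read_button_top (a point): Centre of the top of the reader's black push button (28 mm across), 130 mm from the cradle centre towards -x on the reader's plate. It is pressed straight down.
- read_button (a joint): Travel of the read button in m: 0 up, 0.006 fully pressed. Sprung: about 5 N holds it fully down and it comes back up when let go.
- tube_rack: Bystander: white rack of yellow-capped sample tubes, 70 x 200 mm, 105 mm high, origin at the centre of its underside.
- carton: Bystander: cardboard carton 100 x 140 x 70 mm high, origin at the centre of its underside.
- gel_bottle: Bystander: bottle, 64 mm in diameter, 160 mm high, origin at the centre of its underside.
Mind the look-alikes: they are no part of the job. Several things have the shape of the canister; the one meant has the colours described above.

How it is judged (in metres and radians):
On the way, in this order (a step that is already met when the one before it is completed fails the run):
1. the canister lies on the bench with its label facing up (angle between canister's own z axis and vertical below 0.12 rad and height (world z) of canister below 0.026 m and linear speed of canister below 0.03 m/s), for 0.2 s.
2. the canister lies label up in the cradle, let go (angle between canister's own z axis and vertical below 0.12 rad and angle between the x axis of canister and the x axis of cradle, either way round below 0.12 rad and z of canister in the frame of cradle between 0.019 and 0.027 m and x of canister in the frame of cradle between -0.012 and 0.012 m and y of canister in the frame of cradle between -0.01 and 0.01 m and contact force between the fingers and canister below 0.2 N), for 0.2 s.
3. the read button is pressed down (value of joint read_button above 0.0045 m), for 0.03 s.
At the end, for the whole second after the job is handed in: The canister lies on the cradle floor between rails and stops, centre within 12 mm along, 10 mm across and 4 mm in height, lengthwise within 0.12 rad, label within 0.12 rad of straight up, at rest; the button, after being pressed 4.5 mm or more, is up again (under 2 mm) (angle between canister's own z axis and vertical below 0.12 rad and angle between the x axis of canister and the x axis of cradle, either way round below 0.12 rad and z of canister in the frame of cradle between 0.019 and 0.027 m and x of canister in the frame of cradle between -0.012 and 0.012 m and y of canister in the frame of cradle between -0.01 and 0.01 m and linear speed of canister below 0.02 m/s and value of joint read_button below 0.002 m); the robot touches nothing.
It fails at once if the tube rack is displaced by more than 30 mm (distance of tube_rack from where it was at the start of the episode above 0.03 m).
It fails at once if the carton is displaced by more than 30 mm (distance of carton from where it was at the start of the episode above 0.03 m).
It fails at once if the bottle is displaced by more than 30 mm (distance of gel_bottle from where it was at the start of the episode above 0.03 m).
It also fails if it takes over 64 s, if anything falls off the work surface, if the arm or the gripper's body presses on something with over 40 N, if the wrist force passes 120 N, or if a joint passes its speed limit or range.

ROBOT

A 6-joint arm with a two-finger parallel gripper is mounted at the origin on the work surface. World frame = base frame: x ahead of the robot, y to its left, z up, the work surface at z = 0. Lengths are in m, angles in degrees, forces in N, time in s.
With the tool pointing down it reaches from about 0.25 to 0.725 m from the base axis. Payload 9.7 kg.
Tool frame: the origin (TCP) lies midway between the tips of the shut fingers; the grasp point (between the pads) lies 19 mm behind it; z points along the fingers, y is the direction in which the jaws open and shut (so a half turn about z gives the same grasp; the last joint's range is limited). The gripper opens to 85 mm and grips with 20 to 120 N. Pads are 22 mm wide; open, the fingers measure 114 mm over their backs; the gripper's body (76 mm by 85 mm) begins 54 mm behind the grasp point. The pads swing forward as they close: fully open they stand 13 mm farther back than shut.
Start: joints at [-69.442, 4.979, 10.078, 95.1, 0, 90], TCP at [0.193, -0.515, 0.231] pointing down, gripper open.
Joint ranges: [-179.16, 179.16], [-48.56, 103.87], [-65.8, 70.77], [-126.05, 130.52], [-82.76, 87.17], [-180, 180]. Speed limits (degrees/s): [127.2, 127.2, 147.25, 180, 180, 180].

INTERFACE

Orientations are given as [roll, pitch, yaw] about the fixed x, y, z axes, in that order (R = Rz(yaw) Ry(pitch) Rx(roll)).
In Python, from workcell import get_obs, camera, get_calibration, job_done gives the robot as it stands.
- The arm moves only by the tool play_rows, never from a script. Its argument "commands" is text: rows parted by semicolons, each of 5 numbers parted by spaces: the opening, from 0 (shut) to 1 (fully open), then the shift along the world's x, y, z in mm, then the turn about the world's z in degrees. A call has 1 to 10 rows; each row is the pose to reach, as a shift and turn from the pose commanded when the call began; what a row does not reach only later rows make up. A row lasts 1/12 s, in which the tool goes at most 41.7 mm and 7.16 degrees, less where a joint would pass 70% of its speed; a pose out of reach is approached as far as the arm can. A call with a gripper value outside its range is refused whole. The fingers move at their own pace and stop on an object; "force" is the grip in N (left out, the last holds). Time passes only in rows, so rows that repeat a pose let the fingers close. It gives the time, the measured TCP pose, the force and the opening at its end, in the units of the state.
- get_obs(): the state, without advancing time (a new reading comes with each control period).
- camera(name): name is "side" or "top" or "wrist"; returns the picture (420x560x3 uint8, red, green, blue); there is no depth.
- get_calibration(name): a dict with "fx", "fy", "cx", "cy" (pixels), "k1" (the pictures are not rectified: a ray, as slopes to the right and down, at radius r is drawn at 1 + k1 r^2 times it, then the intrinsics apply), "eye" and "attitude" of the camera in the world; the wrist camera has in their place "mount" (4x4, takes a point from camera to tool coordinates, whose origin is the TCP and whose axes are the flange's). Camera axes: x right, y down, z forward; pixel columns grow to the right and rows downward; lengths in m; the calibration is good to about 2 mm. A picture is of the moment at which its call begins: read the wrist's pose just before it. get_calibration takes no time and is no camera call.
- job_done(): hands the job in, once; it reports no verdict.
The state is a dict: "time": time; "q": joint angles; "qd": joint speeds; "joint_efforts": joint torques, N m; "ee_pos": TCP position; "tcp_rot": TCP orientation; "wrist_force": force on the tool from outside, world axes, zero at the start; "torque": the same for the moment, N m; "opening": finger opening in m.
Only numpy, scipy, OpenCV 4.12 (cv2) and the standard library are available. Lean on these libraries where they do the work, as an engineer would, in place of code of your own. Each camera call takes 0.05 s, during which the arm holds its last target.

## Working session

There is one attempt and no reset: what is moved stays moved. The work goes in short steps, Python scripts to look and compute and a tool call to move; the robot and the scene stay as the last step left them, time stands still between calls to the robot, and variables do not carry over. Pictures are saved under pics/ and viewed, and the job is handed in when it is done.

Besides the shell and the picture viewer there is one more tool, called after ">>>" as name(argument=value, ...), one argument or row to a line, values as JSON. play_rows: Moves the arm, as the interface text tells. Its arguments: {"type":"object","properties":{"commands":{"type":"string"},"force":{"type":"number"}},"required":["commands"]}

```bash
mkdir -p pics; ls
cat > h.py <<'E'
import numpy as np, cv2
from scipy.spatial.transform import Rotation as R
from workcell import get_obs, camera, get_calibration, job_done
def snap(name,fn):
    o=get_obs(); im=camera(name); cv2.imwrite('pics/'+fn,im[:,:,::-1]); return o,im
E
python3 - <<'E'
from h import *
o,_=snap('top','top0.png'); snap('side','side0.png'); snap('wrist','wrist0.png')
print(o)
for n in ('top','side','wrist'): print(get_calibration(n))
E
```

```text
pics
{'time': 0.0, 'q': array([-6.94425738e+01,  5.01050779e+00,  1.00346039e+01,  9.50999473e+01,
       -1.73660674e-04,  8.99990785e+01]), 'qd': array([ 0.09740367,  0.06787341, -0.03103374,  0.06120403,  0.00213572,
        0.00812847]), 'joint_efforts': array([-2.22711656e-04, -5.20391643e+01,  4.64802539e+01,  1.62009423e-02,
       -8.28877387e-05, -2.66419130e-05]), 'ee_pos': array([ 0.19304798, -0.51475933,  0.2305901 ]), 'tcp_rot': array([-1.79924149e+02,  1.72440576e-04,  2.05583479e+01]), 'wrist_force': array([-0.03702914,  0.24718445,  0.27539759]), 'torque': array([-0.00945064,  0.08308548, -0.01364342]), 'opening': 0.08530476157076394}
{'fx': 522.7816751028092, 'fy': 522.7816751028092, 'cx': 281.7046697731992, 'cy': 212.42660822541944, 'k1': -0.1989478322513831, 'eye': array([0.34007322, 0.06470834, 1.42307522]), 'attitude': array([-170.81974628,    1.41345104,  -90.67042902])}
{'fx': 497.19150939438447, 'fy': 497.19150939438447, 'cx': 279.15706786822363, 'cy': 215.90946484900823, 'k1': -0.1838649039498426, 'eye': array([0.04195901, 0.82321397, 0.96605905]), 'attitude': array([-133.01179827,   -0.9213976 , -144.79223815])}
{'fx': 340.27087274247106, 'fy': 340.27087274247106, 'cx': 282.3823363545569, 'cy': 205.95865835165654, 'k1': -0.020368975053285037, 'mount': array([[ 1.13059182e-03, -9.50093315e-01, -3.11963803e-01,
         8.09950158e-02],
       [ 9.99999207e-01,  9.01277182e-04,  8.79247826e-04,
         1.75359405e-04],
       [-5.54201625e-04, -3.11964549e-01,  9.50093581e-01,
        -1.43174555e-01],
       [ 0.00000000e+00,  0.00000000e+00,  0.00000000e+00,
         1.00000000e+00]])}
```

View pics/top0.png

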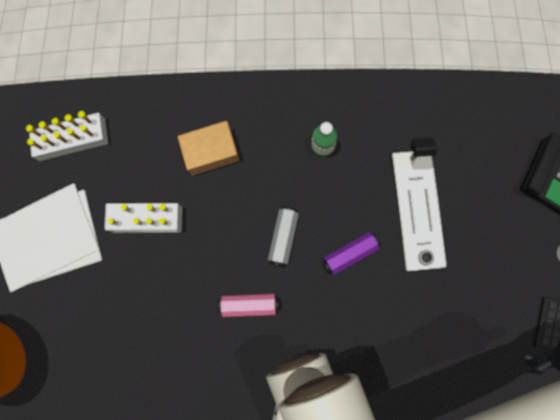

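View pics/side0.png

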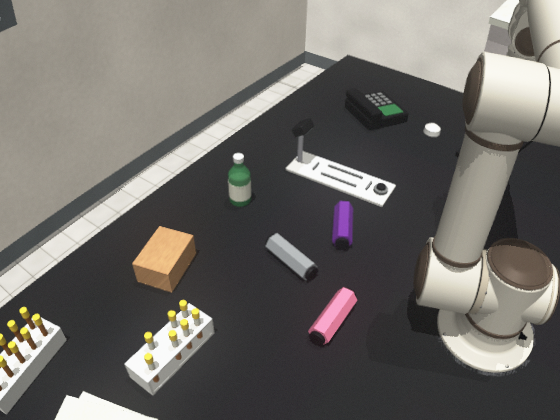

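View pics/wrist0.png

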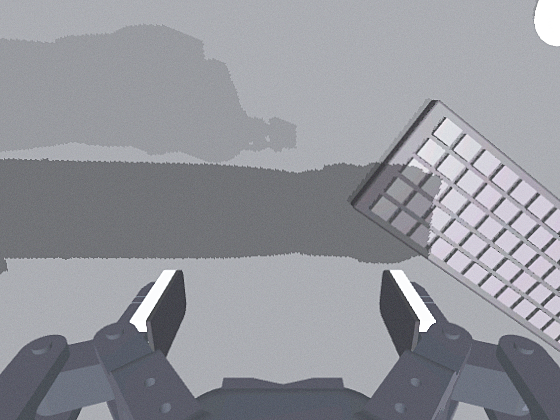

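The grey canister is at top-image (283,237). The reader runs from its head at (424,150) to its button at (426,257). The label isn't visible. Next I'll zoom in and measure.

```bash
cat >> h.py <<'E'
def campose(name,o=None):
    c=get_calibration(name)
    if 'mount' in c:
        T=np.eye(4); T[:3,:3]=R.from_euler('xyz',o['tcp_rot'],degrees=True).as_matrix(); T[:3,3]=o['ee_pos']
        M=T@c['mount']; return c,M[:3,3],M[:3,:3]
    return c,np.array(c['eye']),R.from_euler('xyz',c['attitude'],degrees=True).as_matrix()
def pix2w(name,uv,z,o=None):
    c,e,A=campose(name,o); uv=np.atleast_2d(np.array(uv,float))
    K=np.array([[c['fx'],0,c['cx']],[0,c['fy'],c['cy']],[0,0,1]])
    n=cv2.undistortPoints(uv.reshape(-1,1,2),K,np.array([c['k1'],0,0,0,0])).reshape(-1,2)
    d=(A@np.c_[n,np.ones(len(n))].T).T
    return e+d*((z-e[2])/d[:,2])[:,None]
def w2pix(name,P,o=None):
    c,e,A=campose(name,o); p=(np.atleast_2d(P)-e)@A
    n=p[:,:2]/p[:,2:]; n=n*(1+c['k1']*(n**2).sum(1))[:,None]
    return n*[c['fx'],c['fy']]+[c['cx'],c['cy']]
def crop(src,dst,x0,y0,w,h,s):
    im=cv2.imread('pics/'+src)[y0:y0+h,x0:x0+w]; cv2.imwrite('pics/'+dst,cv2.resize(im,None,fx=s,fy=s,interpolation=cv2.INTER_CUBIC))
E
python3 - <<'E'
from h import *
crop('top0.png','top0a.png',230,130,230,160,3.4)
crop('side0.png','side0a.png',240,110,170,130,4.5)
pr=lambda n,p,z:print(n,pix2w('top',p,z).round(3).tolist())
pr('can',[(290,209),(278,264),(283,237)],.023)
pr('button',[(426,257)],.015)
pr('scan',[(424,150)],.14)
pr('stops',[(415,180),(423.5,244)],.02)
pr('platecorners',[(394,153),(434,151),(407,271),(445,268)],.012)
pr('pur',[(330,263),(374,239)],.023)
print(w2pix('side',pix2w('top',[(283,237)],.023)))
E
```

```text
can [[0.576, 0.074, 0.023], [0.427, 0.108, 0.023], [0.5, 0.094, 0.023]]
button [[0.439, -0.294, 0.015]]
scan [[0.704, -0.273, 0.14]]
stops [[0.652, -0.274, 0.02], [0.474, -0.288, 0.02]]
platecorners [[0.732, -0.22, 0.012], [0.738, -0.336, 0.012], [0.403, -0.241, 0.012], [0.408, -0.347, 0.012]]
pur [[0.428, -0.031, 0.023], [0.49, -0.152, 0.023]]
[[291.37911456 256.30732354]]
```

View pics/top0a.png

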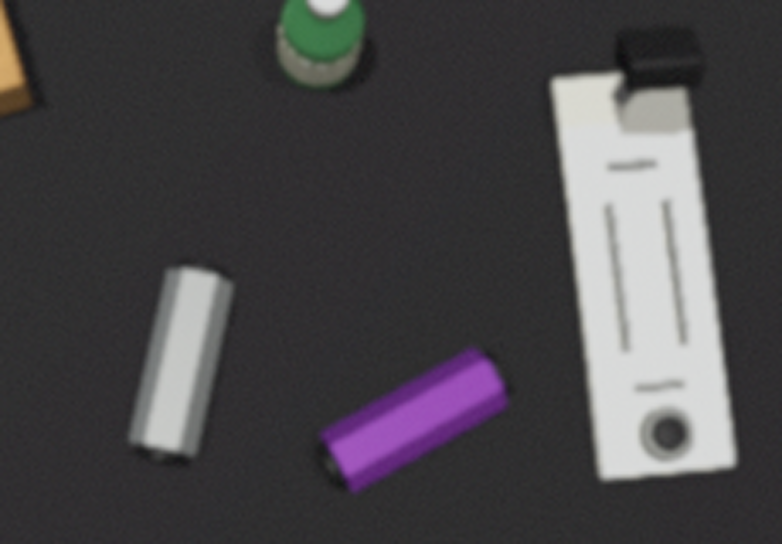

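View pics/side0a.png

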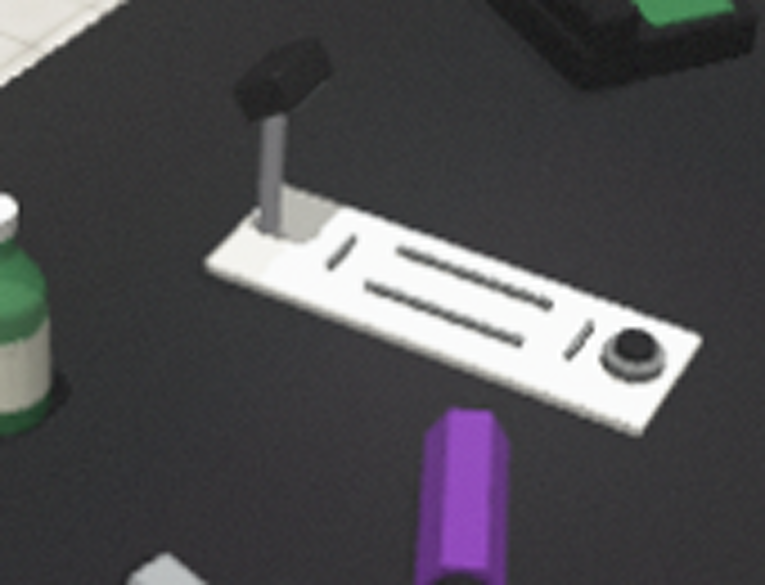

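>>> play_rows(
  commands="1 307 609 0 -33.5;1 307 609 0 -33.5;1 307 609 0 -33.5;1 307 609 0 -33.5;1 307 609 0 -33.5;1 307 609 0 -33.5;1 307 609 0 -33.5;1 307 609 0 -33.5;1 307 609 0 -33.5;1 307 609 0 -33.5",
)

```text
time: 0.98
ee_pos: [0.3765, -0.1502, 0.2314]
tcp_rot: [180.0, -0.0, -13.0]
wrist_force: [1.0, -0.4, -0.2]
opening: 0.0855
```

>>> play_rows(
  commands="1 119 237 0 0;1 119 237 0 0;1 119 237 0 0;1 119 237 0 0;1 119 237 0 0;1 119 237 0 0;1 119 237 0 0;1 119 237 0 0",
)

```text
time: 1.65
ee_pos: [0.4578, -0.0723, 0.2312]
tcp_rot: [-178.3, 0.1, -10.0]
wrist_force: [0.0, -0.1, -0.3]
opening: 0.0851
```

Run:
```python
from h import *
o,_=snap('wrist','w1.png'); print(o['ee_pos'],o['tcp_rot'],o['time'])
```

```text
[ 0.45775107 -0.07225028  0.23122168] [-1.78252892e+02  6.85270489e-02 -9.99008950e+00] 1.65
```

View pics/w1.png

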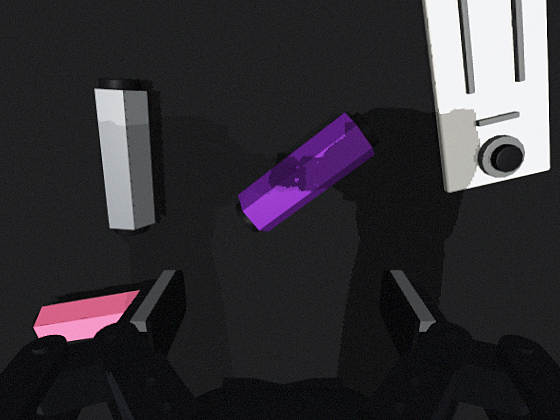

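Run:
```python
from h import *
o=get_obs(); print(o['q'].round(1),o['qd'].round(1))
```

```text
[-10.   -6.7  -1.5  95.3   1.8 179.9] [ 0.1 -0.9 -0.7  0.1 -0.  -0. ]
```

>>> play_rows(
  commands="1 40 160 0 0;1 40 160 0 0;1 40 160 0 0;1 40 160 0 0",
)

```text
time: 2.03
ee_pos: [0.4764, -0.0401, 0.2314]
tcp_rot: [-176.5, 0.1, -6.8]
wrist_force: [-0.5, 0.9, -0.5]
opening: 0.0859
```

Run:
```python
from h import *
o=get_obs(); print(o['q'].round(1),o['qd'].round(1))
```

```text
[ -6.9  -4.8   0.2  95.1   3.5 179.9] [ 1.8  4.1  3.9 -0.2  0.8 -0. ]
```

>>> play_rows(
  commands="1 0 30 0 174;1 0 60 0 174;1 0 100 0 174;1 10 130 0 174;1 20 135 0 174;1 20 135 0 174;1 20 135 0 174;1 20 135 0 174;1 20 135 0 174;1 20 135 0 174",
)

```text
time: 2.87
ee_pos: [0.4963, 0.0945, 0.2314]
tcp_rot: [-176.5, 0.1, 65.1]
wrist_force: [0.1, -0.8, 1.0]
opening: 0.0855
```

>>> play_rows(
  commands="1 0 0 0 103;1 0 0 0 103;1 0 0 0 103;1 0 0 0 103;1 0 0 0 103;1 0 0 0 103;1 0 0 0 103;1 0 0 0 103;1 0 0 0 103;1 0 0 0 103",
)

```text
time: 3.7
ee_pos: [0.4963, 0.0945, 0.2314]
tcp_rot: [-176.5, 0.1, 136.7]
wrist_force: [0.5, -0.2, -1.0]
opening: 0.0856
```

>>> play_rows(
  commands="1 0 0 0 30.3;1 0 0 0 30.3;1 0 0 0 30.3;1 0 0 0 30.3;1 0 0 0 30.3;1 0 0 0 30.3",
)

```text
time: 4.2
ee_pos: [0.4962, 0.0945, 0.2316]
tcp_rot: [-176.5, 0.1, 166.8]
wrist_force: [-0.7, 0.7, -0.2]
opening: 0.0855
```

Run:
```python
from h import *
o,_=snap('wrist','w2.png'); print(o['ee_pos'],o['tcp_rot'],o['time'],o['q'].round(1)); snap('top','t2.png')
crop('t2.png','t2a.png',230,130,230,160,3.4)
```

```text
[0.49621187 0.09452615 0.23157865] [-1.76520666e+02  1.11587026e-01  1.66766076e+02] 4.2 [12.6  0.2  5.1 96.3 -3.2 25.9]
```

View pics/w2.png

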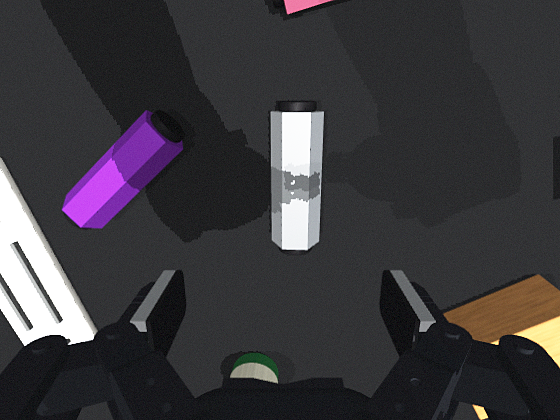

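Run:
```python
from h import *
o=get_obs()
P=pix2w('wrist',[(271,113),(323,112),(272,243),(321,243)],.023,o); print(P.round(4))
c=P.mean(0); a=(P[2]+P[3]-P[0]-P[1]); print(c,np.degrees(np.arctan2(a[1],a[0])),np.linalg.norm(a)/2, np.linalg.norm(P[1]-P[0]))
P=pix2w('wrist',[(297,101),(296,253)],.023,o); print(P.round(4),P.mean(0))
Tr=R.from_euler('xyz',o['tcp_rot'],degrees=True).as_matrix()
print(Tr)
```

```text
[[0.4313 0.0855 0.023 ]
 [0.4421 0.1362 0.023 ]
 [0.5697 0.0523 0.023 ]
 [0.5809 0.1064 0.023 ]]
[0.50600485 0.09511365 0.023     ] -12.81287486292429 0.14212979899135703 0.051845806749347384
[[0.426  0.1134 0.023 ]
 [0.5873 0.0762 0.023 ]] [0.50667798 0.09480168 0.023     ]
[[-0.97274922  0.23152878 -0.01238451]
 [ 0.23185342  0.97093863 -0.05934792]
 [-0.00171616 -0.06060204 -0.99816053]]
```

View pics/t2a.png

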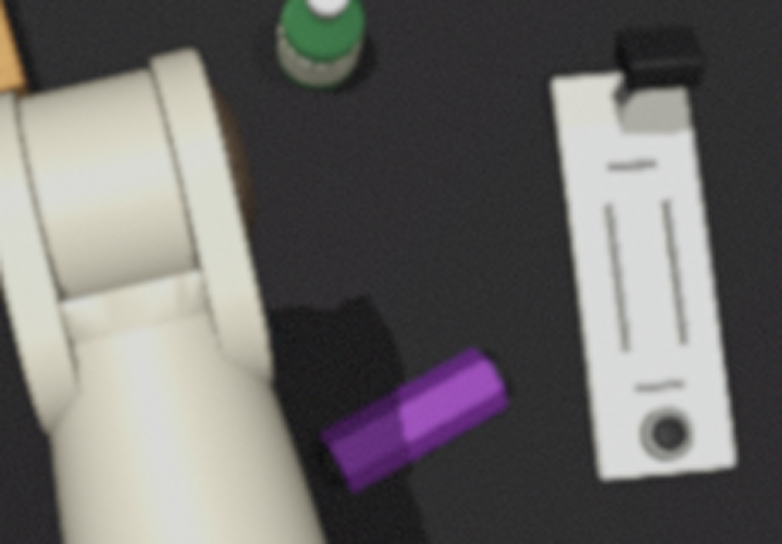

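>>> play_rows(
  commands="1 10 0 -40 0;1 10 0 -80 0;1 10 0 -120 0;1 10 0 -160 0;1 10 0 -195 0;1 10 0 -215 0;1 10 0 -230 0;1 10 0 -230 0;1 10 0 -230 0",
)

```text
time: 5.05
ee_pos: [0.5058, 0.0946, 0.0012]
tcp_rot: [-176.5, 0.0, 166.6]
wrist_force: [0.4, 0.4, 0.8]
opening: 0.0854
```

Run:
```python
from h import *
o,_=snap('wrist','w3.png'); print(o['ee_pos'],o['tcp_rot'],o['time'],o['wrist_force'])
```

```text
[0.50578299 0.09461715 0.00118233] [-1.76493288e+02  1.88758025e-02  1.66640967e+02] 5.05 [0.40925807 0.3864039  0.81235088]
```

View pics/w3.png

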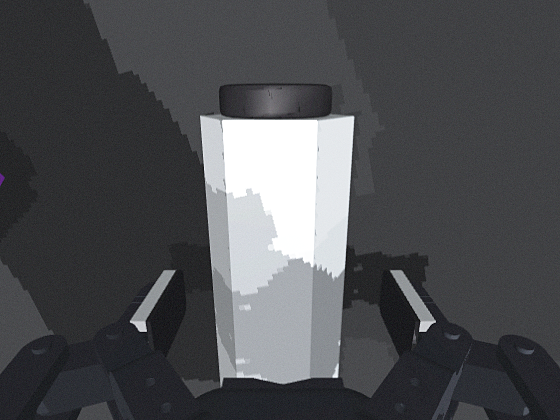

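>>> play_rows(
  commands="1 -2.2 -9.7 0 0;1 -3.4 -14.6 0 0;1 -3.9 -17 1 0;1 -4.4 -19.1 3.4 0;1 -5 -21.5 6.6 0;1 -5.6 -24.2 9.5 0;1 -6.2 -27 12.2 0;1 -7 -30.2 14.7 0;1 -7.7 -33.4 16.8 0;1 -8.6 -37 18.7 0",
)

```text
time: 5.93
ee_pos: [0.4975, 0.0575, 0.0204]
tcp_rot: [-176.5, 0.1, 166.7]
wrist_force: [-0.9, 0.7, 0.5]
opening: 0.0856
```

Run:
```python
from h import *
o,_=snap('wrist','w4.png'); print(o['ee_pos'],o['tcp_rot'],o['time'],o['wrist_force'])
```

```text
[0.49745044 0.05754281 0.02035927] [-1.76522996e+02  8.92623771e-02  1.66719792e+02] 5.9333 [-0.89459574  0.6831435   0.45216656]
```

View pics/w4.png

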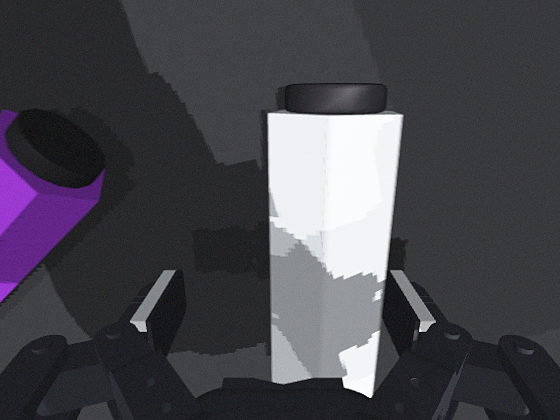

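It's tipping: two flats show, about 30° rolled. Continue the arc.

>>> play_rows(
  commands="1 -0.9 -4 1.5 0;1 -1.8 -8 2.5 0;1 -2.8 -12 3.5 0;1 -3.5 -15 4 0;1 -3.5 -15 4 0;1 -3.5 -15 4 0",
)

```text
time: 6.48
ee_pos: [0.4941, 0.0427, 0.0242]
tcp_rot: [-176.5, 0.1, 166.7]
wrist_force: [0.3, 0.4, 0.1]
opening: 0.0855
```

Run:
```python
from h import *
o,_=snap('wrist','w5.png'); print(o['ee_pos'],o['tcp_rot'],o['time'],o['wrist_force'])
```

```text
[0.49409213 0.04272779 0.02415741] [-1.76543385e+02  9.75239744e-02  1.66694461e+02] 6.4833 [0.32546625 0.41597745 0.13756708]
```

View pics/w5.png

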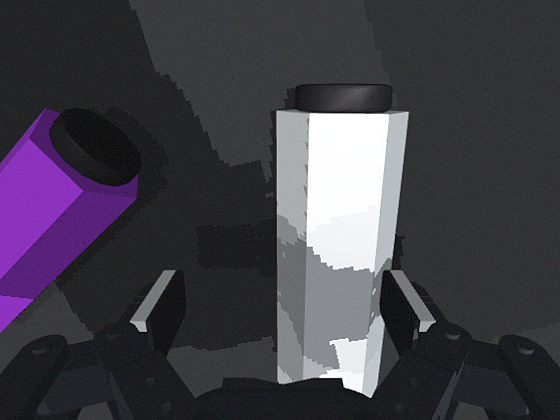

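The canister settled after one sixth. Both upper slants are plain, so the label is now underneath, which means it has to go 3 sixths toward +y. I'll measure the centre.

Run:
```python
from h import *
o=get_obs()
P=pix2w('wrist',[(277,111),(408,111)],.023,o); print(P.round(4),P.mean(0), np.linalg.norm(P[1]-P[0]))
n=np.array([.225,.974]); print('offset tool->can along +n', (P.mean(0)[:2]-o['ee_pos'][:2])@n, (P.mean(0)[:2]-o['ee_pos'][:2])@[.974,-.225])
P=pix2w('wrist',[(308,111),(381,111)],.046,o);print(P.round(4),P.mean(0), np.linalg.norm(P[1]-P[0]),(P.mean(0)[:2]-o['ee_pos'][:2])@n)
```

```text
[[0.4229 0.0576 0.023 ]
 [0.4347 0.109  0.023 ]] [0.42879697 0.08326861 0.023     ] 0.052720134416162696
offset tool->can along +n 0.024737626145022718 -0.07266996934116272
[[0.4247 0.0699 0.046 ]
 [0.4302 0.0939 0.046 ]] [0.42741618 0.08191368 0.046     ] 0.024654508400312195 0.023107248304659624
```

>>> play_rows(
  commands="1 2.7 12 0 0;1 5.4 23.4 0 0;1 5.4 23.4 -14 0;1 5.4 23.4 -28 0;1 5.4 23.4 -28 0",
)

```text
time: 6.95
ee_pos: [0.4982, 0.0673, -0.0064]
tcp_rot: [-176.5, -0.1, 166.8]
wrist_force: [-1.1, 0.6, -0.4]
opening: 0.0854
```

>>> play_rows(
  commands="1 1.8 7.8 0 0;1 2.9 12.7 0 0;1 3.4 15 1 0;1 3.9 17.1 3.4 0;1 4.5 19.5 6.6 0;1 5.1 22.2 9.5 0;1 5.7 25 12.2 0;1 6.5 28.2 14.7 0;1 7.2 31.4 16.8 0;1 8.1 35 18.7 0",
)

```text
time: 7.78
ee_pos: [0.5077, 0.1016, 0.0152]
tcp_rot: [-176.5, 0.1, 166.7]
wrist_force: [-0.2, -0.4, -0.0]
opening: 0.0856
```

Run:
```python
from h import *
o,_=snap('wrist','w6.png'); print(o['ee_pos'],o['tcp_rot'],o['time'],o['wrist_force'])
```

```text
[0.50769995 0.1016025  0.01519246] [-1.76548656e+02  9.96506127e-02  1.66706194e+02] 7.7833 [-0.24485101 -0.39830027 -0.04088491]
```

View pics/w6.png

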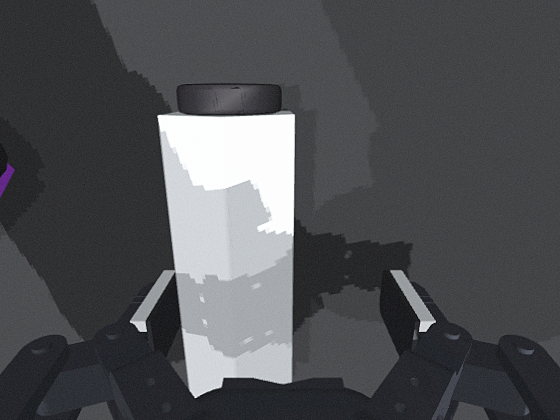

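Works this way as well, on edge at about 30°. Continue.

>>> play_rows(
  commands="1 0.9 4 1.5 0;1 1.8 8 2.5 0;1 2.8 12 3.5 0;1 3.5 15 4 0;1 3.5 15 4 0;1 3.5 15 4 0",
)

```text
time: 8.33
ee_pos: [0.511, 0.1164, 0.0187]
tcp_rot: [-176.5, 0.1, 166.7]
wrist_force: [-0.1, 0.1, 1.7]
opening: 0.0856
```

Run:
```python
from h import *
o,_=snap('wrist','w7.png'); print(o['ee_pos'],o['tcp_rot'],o['time'],o['wrist_force'])
```

```text
[0.51103388 0.11643163 0.01872876] [-1.76529215e+02  8.01506549e-02  1.66731386e+02] 8.3333 [-0.13440217  0.06680645  1.66508233]
```

View pics/w7.png

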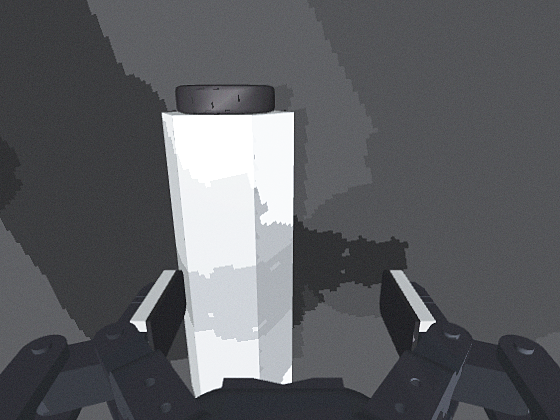

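>>> play_rows(
  commands="1 -0.6 -2.5 2 0;1 -2.2 -10 2 0;1 -4 -18 2 0;1 -5.5 -24 0 0;1 -5.5 -24 -10 0;1 -5.5 -24 -22 0;1 -5.5 -24 -23 0",
)

```text
time: 8.97
ee_pos: [0.5041, 0.0918, -0.0071]
tcp_rot: [-176.5, -0.1, 166.7]
wrist_force: [0.9, -0.4, -0.5]
opening: 0.0854
```

Run:
```python
from h import *
o,_=snap('wrist','w8.png'); print(o['ee_pos'],o['tcp_rot'],o['time'],o['wrist_force'])
```

```text
[ 0.50410917  0.09178134 -0.00708635] [-1.76460418e+02 -8.31798908e-02  1.66681933e+02] 8.9667 [ 0.86531699 -0.36925849 -0.46174721]
```

View pics/w8.png

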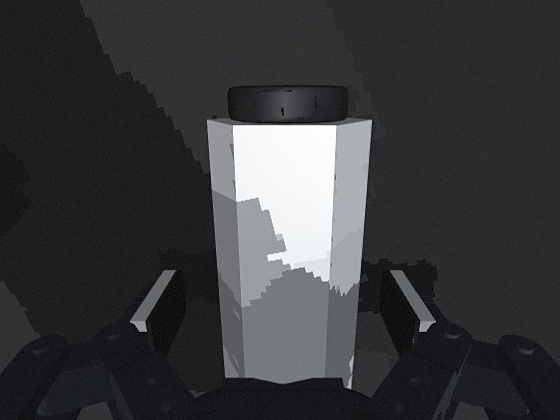

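```bash
cat >> h.py <<'E'
def off(l,r,row):
    o=get_obs(); P=pix2w('wrist',[(l,row),(r,row)],.023,o); d=P.mean(0)[:2]-o['ee_pos'][:2]
    print('along n',d@[.225,.974],'axial',d@[.974,-.225],'w',np.linalg.norm(P[1]-P[0]),'yaw',np.degrees(np.arctan2(*(P[1]-P[0])[[1,0]]))-90)
E
python3 -c "
from h import *
off(208,372,119)"
```

```text
along n 0.0045659436936088356 axial -0.07147636605108637 w 0.053374839778310486 yaw -12.980875609889452
```

>>> play_rows(
  commands="1 2.5 11 0 0;1 3.9 17.1 0 0;1 4.4 19.4 1 0;1 4.9 21.5 3.4 0;1 5.5 23.9 6.6 0;1 6.1 26.6 9.5 0;1 6.7 29.4 12.2 0;1 7.5 32.6 14.7 0;1 8.2 35.8 16.8 0;1 9.1 39.4 18.7 0",
)

```text
time: 9.85
ee_pos: [0.5148, 0.132, 0.0149]
tcp_rot: [-176.5, 0.1, 166.7]
wrist_force: [0.7, 0.2, -0.1]
opening: 0.0854
```

>>> play_rows(
  commands="1 0.9 4 1.5 0;1 1.8 8 2.5 0;1 2.8 12 3.5 0;1 2.8 12 3.5 0;1 -1 -4.5 4 0;1 -3 -13 2 0;1 -3 -13 -10 0;1 -3 -13 -22 0;1 -3 -13 -22 0",
)

```text
time: 10.6
ee_pos: [0.5114, 0.1185, -0.0097]
tcp_rot: [-176.5, 0.0, 166.7]
wrist_force: [-0.3, -0.4, 0.7]
opening: 0.0851
```

Run:
```python
from h import *
o,_=snap('wrist','w9.png'); print(o['ee_pos'],o['tcp_rot'],o['time'],o['wrist_force'])
```

```text
[ 0.51139859  0.11853865 -0.0097237 ] [-1.76510322e+02  4.96992604e-02  1.66668043e+02] 10.6 [-0.27528516 -0.42133159  0.67347623]
```

View pics/w9.png

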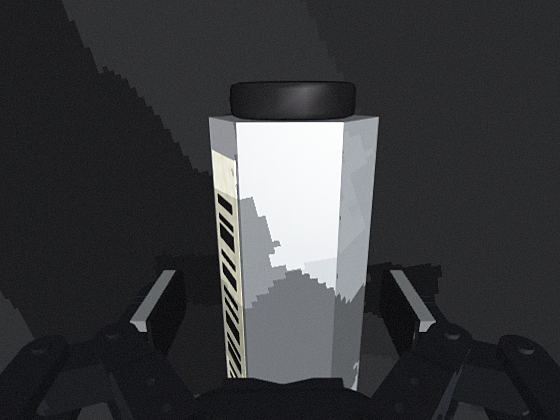

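The label shows on the -y upper slant, image-left at about (228,280). One more sixth in the same direction brings it up.

```bash
python3 -c "
from h import *
off(209,378,118)"
```

```text
along n 0.005777759477526637 axial -0.07202530691450078 w 0.05349604214835341 yaw -12.997350102122525
```

>>> play_rows(
  commands="1 2.7 12 4 0;1 4.1 18.2 4 0;1 4.7 20.6 5 0;1 5.2 22.7 7.4 0;1 5.8 25.1 10.6 0;1 6.4 27.8 13.5 0;1 7 30.6 16.2 0;1 7.8 33.8 18.7 0;1 8.5 37 20.8 0;1 9.4 40.6 22.7 0",
)

```text
time: 11.48
ee_pos: [0.5212, 0.1596, 0.0156]
tcp_rot: [-176.5, 0.1, 166.7]
wrist_force: [0.4, -0.1, -0.4]
opening: 0.0854
```

>>> play_rows(
  commands="1 0.9 4 1.5 0;1 1.8 8 2.5 0;1 2.8 12 3.5 0;1 2.8 12 3.5 0;1 -1 -4.5 4 0;1 -2.6 -11.5 2 0;1 -2.6 -11.5 -5 0;1 -2.6 -11.5 -11 0;1 -2.6 -11.5 -11 0",
)

```text
time: 12.23
ee_pos: [0.5177, 0.1477, 0.0024]
tcp_rot: [-176.5, -0.0, 166.7]
wrist_force: [-0.2, 0.3, -0.3]
opening: 0.0853
```

Run:
```python
from h import *
o,_=snap('wrist','w10.png'); print(o['ee_pos'],o['tcp_rot'],o['time'],o['wrist_force'])
```

```text
[0.51771648 0.14766168 0.00244434] [-1.76485931e+02 -1.31234063e-02  1.66690363e+02] 12.2333 [-0.23371378  0.30396504 -0.27812356]
```

View pics/w10.png

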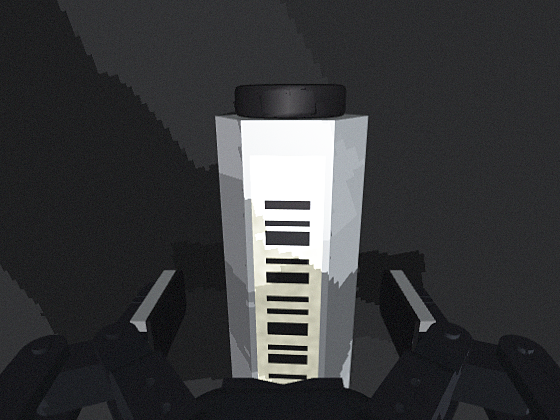

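Label is up and flat. Next is the grasp.

```bash
python3 -c "
from h import *
off(216,368,117)
o=get_obs()
P=pix2w('wrist',[(241,121),(335,121)],.046,o);d=P.mean(0)[:2]-o['ee_pos'][:2];print(d@[.225,.974],d@[.974,-.225],np.linalg.norm(P[1]-P[0]))
"
```

```text
along n 0.004900136441950281 axial -0.07157662866893098 w 0.05339410052042109 yaw -12.992163485960148
0.00479417578129466 -0.07184783237544952 0.026954827250261368
```

>>> play_rows(
  commands="1 -0.7 4.2 6.5 0;1 -0.7 4.2 6.5 0;0.7 -0.7 4.2 6.5 0;0.5 -0.7 4.2 6.5 0;0.5 -0.7 4.2 6.5 0;0.5 -0.7 4.2 6.5 0;0.5 -0.7 4.2 6.5 0;0.5 -0.7 4.2 6.5 0",
  force=35,
)

```text
time: 12.95
ee_pos: [0.5179, 0.1521, 0.0112]
tcp_rot: [-176.6, 0.1, 166.7]
wrist_force: [-1.3, 0.6, 5.9]
opening: 0.0509
```

Run:
```python
from h import *
o,_=snap('wrist','w11.png'); print(o['ee_pos'],o['tcp_rot'],o['time'],o['wrist_force'],o['opening'])
```

```text
[0.51789312 0.15212424 0.01122982] [-1.76563774e+02  1.10774962e-01  1.66718214e+02] 12.95 [-1.27638542  0.60547919  5.93936505] 0.0508865390374778
```

View pics/w11.png

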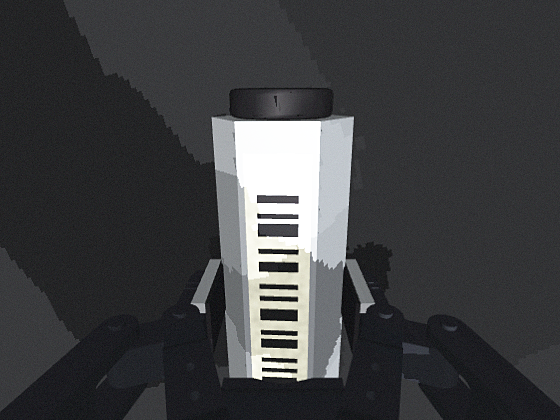

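>>> play_rows(
  commands="0.45 0 0 3 0;0.45 0 0 6 0;0.45 0 0 8 0;0.45 0 0 8 0;0.45 0 0 8 0",
)

```text
time: 13.42
ee_pos: [0.5178, 0.1519, 0.0187]
tcp_rot: [-176.5, 0.1, 166.7]
wrist_force: [0.2, -0.5, -2.6]
opening: 0.0509
```

Run:
```python
from h import *
o,_=snap('wrist','w12.png'); print(o['ee_pos'],o['tcp_rot'],o['time'],o['wrist_force'],o['opening'],o['torque'])
snap('side','s12.png'); crop('s12.png','s12a.png',180,170,200,140,4)
```

```text
[0.51776327 0.15193833 0.01868073] [-1.76531988e+02  8.70134048e-02  1.66707962e+02] 13.4167 [ 0.15187705 -0.53974916 -2.55807366] 0.05088889173224249 [ 0.07735853 -0.00185341 -0.03577668]
```

View pics/w12.png

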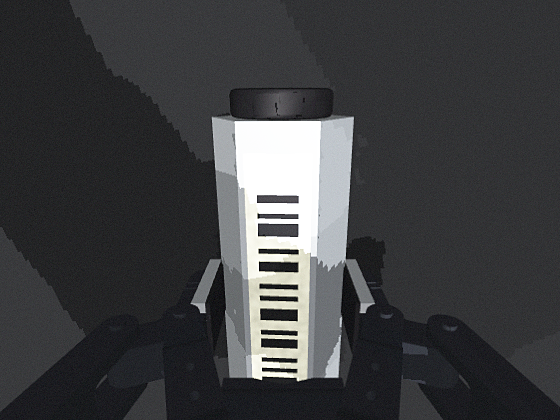

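View pics/s12a.png

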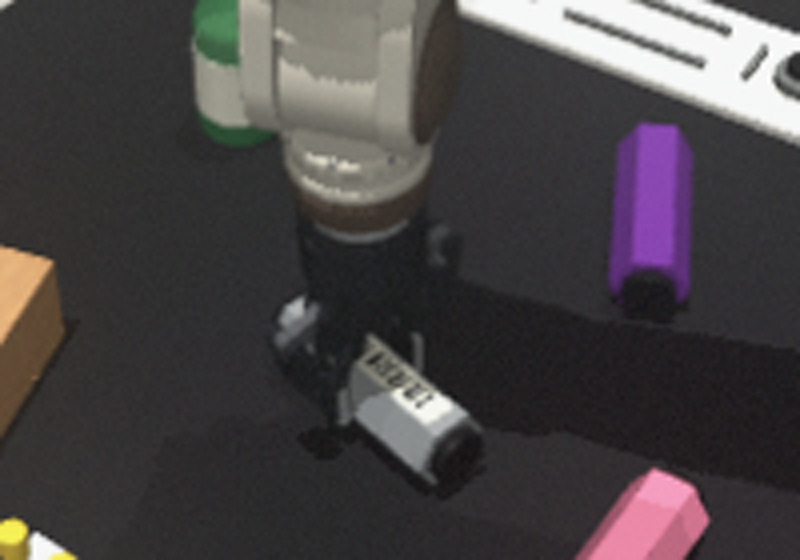

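Run:
```python
from h import *
f=lambda L:(np.array(L,float)+.0)/3.4+[230,130]
S=pix2w('top',f([(632,165),(660,386)]),.020)
Rl=pix2w('top',f([(608,203),(627,351),(666,199),(684,346)]),.020)
C=pix2w('top',f([(553,80),(600,480),(736,465)]),.012)
B=pix2w('top',f([(667,433)]),.02)
print(S.round(4),S.mean(0)); d=S[0]-S[1]; print('yaw',np.degrees(np.arctan2(d[1],d[0])),np.linalg.norm(d))
print(Rl.round(4),Rl.mean(0))
for i in (0,2):
  d=Rl[i]-Rl[i+1]; print(np.degrees(np.arctan2(d[1],d[0])),np.linalg.norm(d))
print(C.round(4)); d=C[0]-C[1]; print(np.degrees(np.arctan2(d[1],d[0])),np.linalg.norm(d)); d=C[1]-C[2];print(np.degrees(np.arctan2(d[1],d[0])),np.linalg.norm(d))
print(B, np.linalg.norm(B[0,:2]-S.mean(0)[:2]), np.linalg.norm(B[0,:2]-Rl.mean(0)[:2]))
```

```text
[[ 0.6566 -0.2763  0.02  ]
 [ 0.4756 -0.2895  0.02  ]] [ 0.56607403 -0.28288732  0.02      ]
yaw 4.191158720297149 0.18148959715268853
[[ 0.6252 -0.2545  0.02  ]
 [ 0.5043 -0.2639  0.02  ]
 [ 0.628  -0.3029  0.02  ]
 [ 0.5074 -0.3109  0.02  ]] [ 0.56620976 -0.28304862  0.02      ]
4.421184406794192 0.12132743849949187
3.805529933559011 0.12083234276836856
[[ 0.731  -0.2163  0.012 ]
 [ 0.4021 -0.2392  0.012 ]
 [ 0.4112 -0.3513  0.012 ]]
3.9932601172564914 0.3296742002273021
94.65648967695239 0.11248419722347747
[[ 0.43782296 -0.29346541  0.02      ]] 0.12868656358027977 0.12880868877164212
```

>>> play_rows(
  commands="0.45 0 0 30 0;0.45 0 -10 65 0;0.45 4 -35 95 3;0.45 8 -70 100 6;0.45 12 -105 100 10;0.45 16 -140 100 14;0.45 20 -175 100 17.4;0.45 24 -210 100 17.4;0.45 28 -245 100 17.4;0.45 32 -280 100 17.4",
)

```text
time: 14.35
ee_pos: [0.5495, -0.1298, 0.1186]
tcp_rot: [-176.5, 0.1, -175.9]
wrist_force: [0.9, 0.9, -2.4]
opening: 0.0512
```

>>> play_rows(
  commands="0.45 4 -35 0 0;0.45 8 -70 0 0;0.45 12 -100 0 0;0.45 15 -125 0 0;0.45 16 -145 0 0;0.45 16 -155 0 0;0.45 16 -155 0 0;0.45 16 -155 0 0",
)

```text
time: 15.02
ee_pos: [0.5655, -0.2829, 0.1183]
tcp_rot: [-176.6, 0.1, -175.9]
wrist_force: [0.6, 0.2, -2.6]
opening: 0.0511
```

Run:
```python
from h import *
o,_=snap('wrist','w13.png'); print(o['ee_pos'],o['tcp_rot'],o['time'],o['wrist_force'],o['opening'],o['q'].round(1))
snap('side','s13.png'); crop('s13.png','s13a.png',240,100,200,140,4)
snap('top','t13.png'); crop('t13.png','t13a.png',330,120,150,160,4)
```

```text
[ 0.56548692 -0.28286133  0.11833133] [-1.76573284e+02  5.20477987e-02 -1.75926215e+02] 15.0167 [ 0.56619324  0.15925883 -2.58854423] 0.05105552800612151 [-25.2  13.7   7.4  82.   -3.  -29.4]
```

View pics/w13.png

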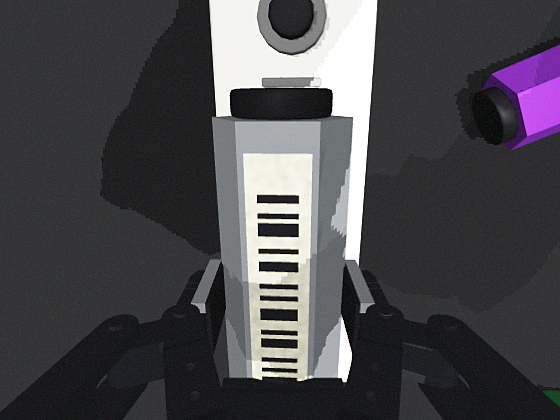

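View pics/s13a.png

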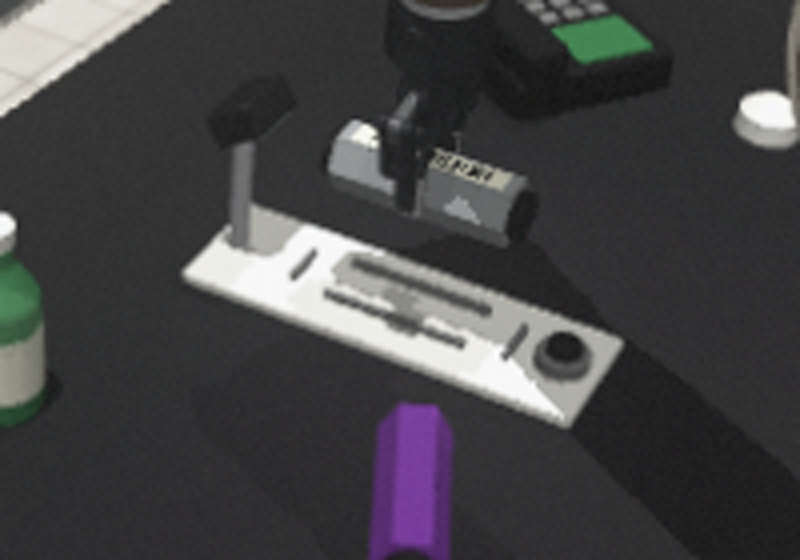

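Run:
```python
from h import *
o=get_obs(); e=o['ee_pos'][:2]; y=np.radians(4.1); a=np.array([np.cos(y),np.sin(y)]); n=np.array([-a[1],a[0]])
def f(nm,p,z):
    P=pix2w('wrist',[p],z,o)[0,:2]; print(nm,P.round(4),'axial',((P-e)@a).round(4),'lat',((P-e)@n).round(4))
f('stop',(291.5,79),.02); f('button',(292,13),.018); f('plateL',(213,60),.012); f('plateR',(378,60),.012); f('can capend',(281,120),.142-.006); f('canbodyL',(213,118),.130);f('canbodyR',(353,118),.130)
```

```text
stop [ 0.4773 -0.2883] axial -0.0888 lat -0.0001
button [ 0.4375 -0.2913] axial -0.1287 lat -0.0002
plateL [ 0.4685 -0.3436] axial -0.1015 lat -0.0545
plateR [ 0.4607 -0.2317] axial -0.1013 lat 0.0576
can capend [ 0.4956 -0.2865] axial -0.0703 lat 0.0005
canbodyL [ 0.4974 -0.3128] axial -0.0705 lat -0.0259
canbodyR [ 0.4933 -0.2601] axial -0.0708 lat 0.0269
```

>>> play_rows(
  commands="0.45 1 0 -25 0;0.45 1 0 -50 0;0.45 1 0 -70 0;0.45 1 0 -82 0;0.45 1 0 -88 0;0.45 1 0 -91 0;0.45 1 0 -93 0;0.45 1 0 -93 0",
)

```text
time: 15.83
ee_pos: [0.5673, -0.2831, 0.0266]
tcp_rot: [-176.5, 0.2, -175.9]
wrist_force: [0.1, 0.6, -2.2]
opening: 0.0509
```

Run:
```python
from h import *
o,_=snap('wrist','w14.png'); print(o['ee_pos'],o['tcp_rot'],o['time'],o['wrist_force'],o['opening'],o['q'].round(1))
snap('side','s14.png'); crop('s14.png','s14a.png',240,100,200,140,4)
```

```text
[ 0.56727054 -0.28309238  0.0266122 ] [-1.76499748e+02  1.53229691e-01 -1.75875083e+02] 15.8333 [ 0.11077313  0.58519866 -2.20534741] 0.050906292721999306 [-25.2  15.4  -0.7  72.   -3.  -29.4]
```

View pics/w14.png

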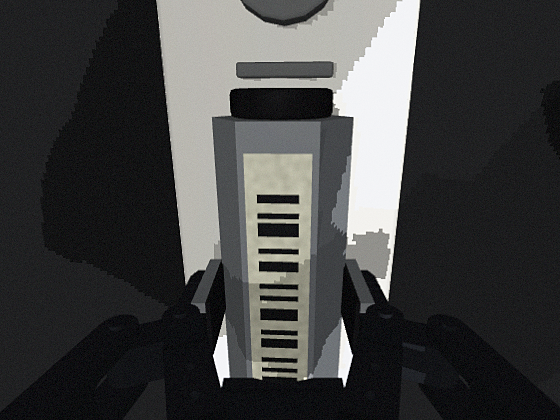

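View pics/s14a.png

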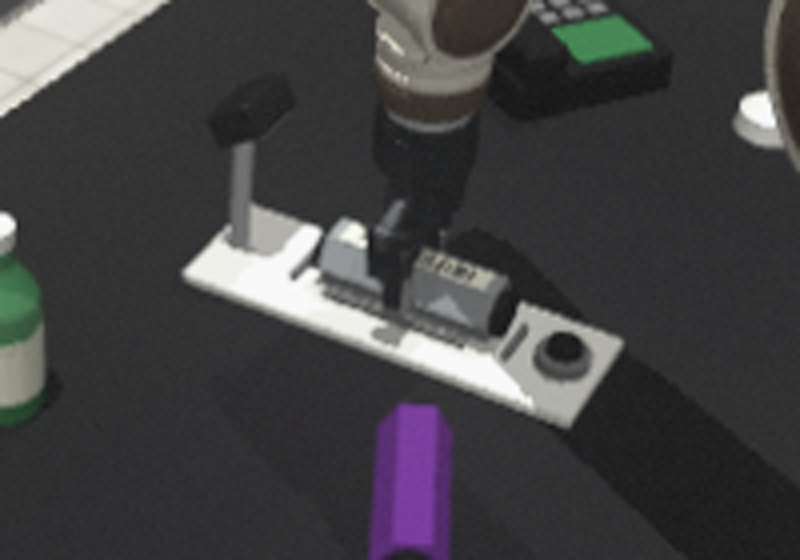

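>>> play_rows(
  commands="0.45 0 0 -1 0;0.45 0 0 -2 0;0.45 0 0 -3 0;0.45 0 0 -3 0",
)

```text
time: 16.27
ee_pos: [0.567, -0.2832, 0.0233]
tcp_rot: [-176.5, 0.1, -175.9]
wrist_force: [-1.0, 1.1, 1.6]
opening: 0.0513
```

>>> play_rows(
  commands="0.65 0 0 0 0;0.7 0 0 0 0;0.8 0 0 0 0;1 0 0 0 0;1 0 0 0 0;1 0 0 0 0;1 0 0 0 0",
)

```text
time: 16.85
ee_pos: [0.5667, -0.283, 0.0227]
tcp_rot: [-176.5, 0.1, -175.9]
wrist_force: [-0.5, -0.3, 0.5]
opening: 0.0852
```

Run:
```python
from h import *
o,_=snap('wrist','w15.png'); print(o['ee_pos'],o['tcp_rot'],o['time'],o['wrist_force'],o['opening'])
```

```text
[ 0.56674475 -0.2830295   0.02269972] [-1.76537377e+02  8.76133704e-02 -1.75887492e+02] 16.85 [-0.48008812 -0.33403309  0.5289875 ] 0.08522533812680559
```

View pics/w15.png

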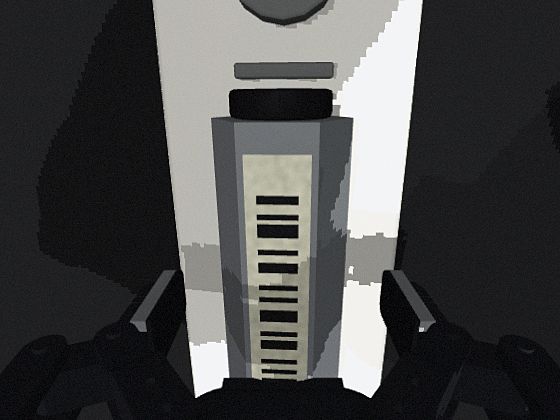

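>>> play_rows(
  commands="1 0 0 20 0;1 0 0 55 0;1 0 0 95 0;0.5 0 0 120 0;0 -30 -2 120 0;0 -70 -5 120 0;0 -110 -8 120 0;0 -130 -9 120 0;0 -130 -9 120 0;0 -130 -9 120 0",
)

```text
time: 17.73
ee_pos: [0.4363, -0.2924, 0.1434]
tcp_rot: [-176.5, 0.2, -176.0]
wrist_force: [-0.3, -0.8, -0.1]
opening: 0.0008
```

Run:
```python
from h import *
o,_=snap('wrist','w16.png'); print(o['ee_pos'],o['tcp_rot'],o['time'],o['wrist_force'],o['opening'])
snap('side','s16.png'); crop('s16.png','s16a.png',240,100,200,140,4)
snap('top','t16.png'); crop('t16.png','t16a.png',340,120,150,160,3.7)
```

```text
[ 0.43631453 -0.29236522  0.14340251] [-1.76483994e+02  1.63072828e-01 -1.75961931e+02] 17.7333 [-0.26721634 -0.78084659 -0.06920496] 0.0008272682227429214
```

View pics/s16a.png

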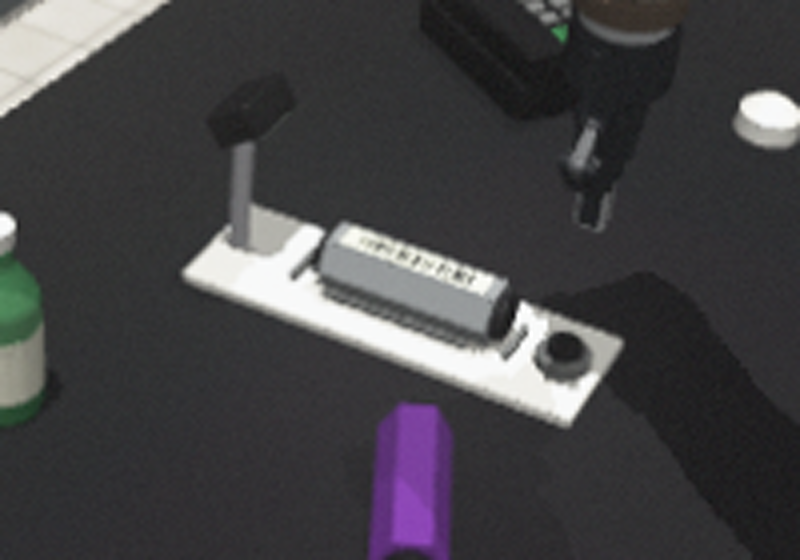

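View pics/t16a.png

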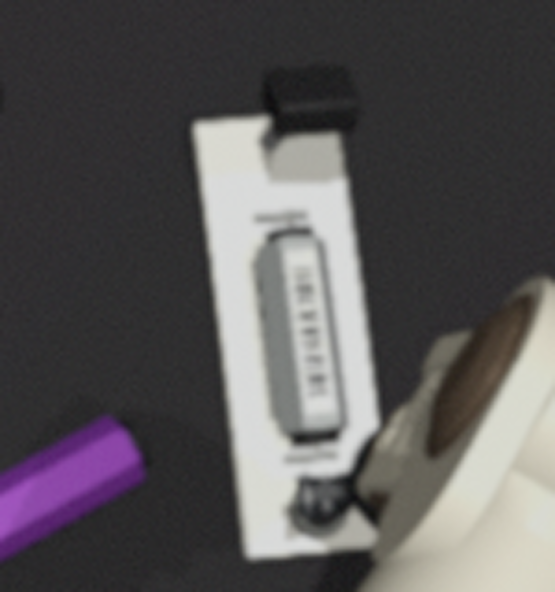

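View pics/w16.png

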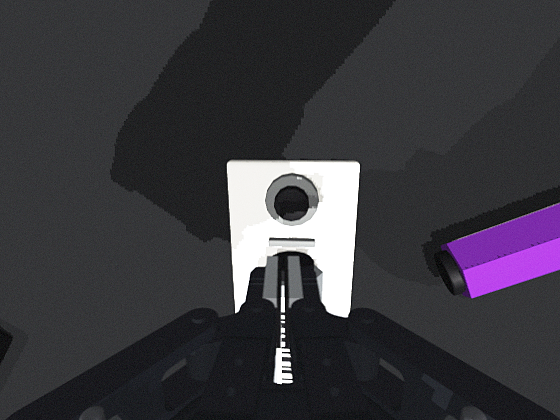

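Run:
```python
from h import *
o=get_obs(); print(pix2w('wrist',[(291,200)],.018,o).round(4),pix2w('wrist',[(291,200)],.024,o).round(4))
f=lambda L:np.array(L,float)/3.7+[340,120]
P=pix2w('top',f([(310,335)]),.058); Q=pix2w('top',f([(291,231),(315,438)]),.035)
c=np.array([.566,-.283]);y=np.radians(4.1);a=np.array([np.cos(y),np.sin(y)]); n=np.array([-a[1],a[0]])
for p in (P[0],Q.mean(0)): print((p[:2]-c)@a,(p[:2]-c)@n)
d=Q[0]-Q[1];print(np.degrees(np.arctan2(d[1],d[0])),np.linalg.norm(d))
# predicted outline of canister flat in the cradle
for xx in (-70,70):
  for yy,zz in ((-26.5,35),(26.5,35),(-13.3,58),(13.3,58),(-11,58),(11,58)):
    w=np.r_[c+a*xx/1e3+n*yy/1e3,zz/1e3]; print(xx,yy,zz,((w2pix('top',w)[0]-[340,120])*3.7).round(0))
```

```text
[[ 0.4415 -0.2922  0.018 ]] [[ 0.4396 -0.2921  0.024 ]]
-0.005752357876171588 -0.00022836827178067694
-0.0010245351264947223 -0.0013950894949069292
3.5354480246132134 0.15446352638046693
-70 -26.5 35 [348. 424.]
-70 26.5 35 [277. 430.]
-70 -13.3 58 [339. 421.]
-70 13.3 58 [303. 425.]
-70 -11 58 [335. 422.]
-70 11 58 [306. 425.]
70 -26.5 35 [324. 237.]
70 26.5 35 [254. 242.]
70 -13.3 58 [314. 231.]
70 13.3 58 [279. 234.]
70 -11 58 [311. 232.]
70 11 58 [282. 234.]
```

>>> play_rows(
  commands="0 1.5 0 -40 0;0 1.5 0 -75 0;0 1.5 0 -100 0;0 1.5 0 -108 0;0 1.5 0 -112 0;0 1.5 0 -115 0;0 1.5 0 -115 0",
)

```text
time: 18.47
ee_pos: [0.4391, -0.2922, 0.0289]
tcp_rot: [-176.5, 0.1, -175.9]
wrist_force: [-1.6, 2.7, 4.9]
opening: 0.0003
```

>>> play_rows(
  commands="0 0 0 -1.5 0;0 0 0 -3 0;0 0 0 -4 0;0 0 0 -4 0",
)

```text
time: 18.8
ee_pos: [0.4395, -0.2925, 0.0279]
tcp_rot: [-176.4, 0.3, -175.9]
wrist_force: [-9.0, 8.5, 22.3]
opening: -0.0001
```

Run:
```python
from h import *
o,_=snap('side','s17.png'); crop('s17.png','s17a.png',320,130,120,90,6); print(o['ee_pos'],o['wrist_force'],o['q'].round(2))
snap('wrist','w17.png')
crop('s16.png','s16b.png',320,130,120,90,6)
# height of button top unpressed from side view
```

```text
[ 0.43950558 -0.29253314  0.02785974] [-8.97338838  8.51828111 22.34751592] [-32.18   0.68 -17.05  69.91  -2.72 -36.35]
```

View pics/s17a.png

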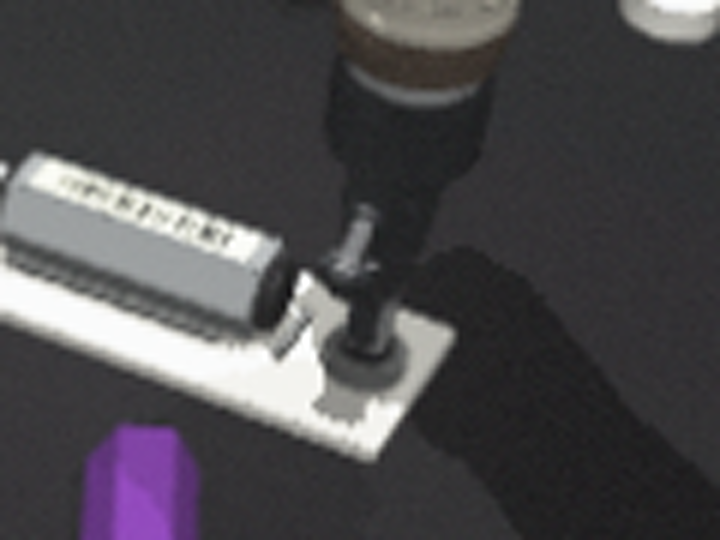

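View pics/s16b.png

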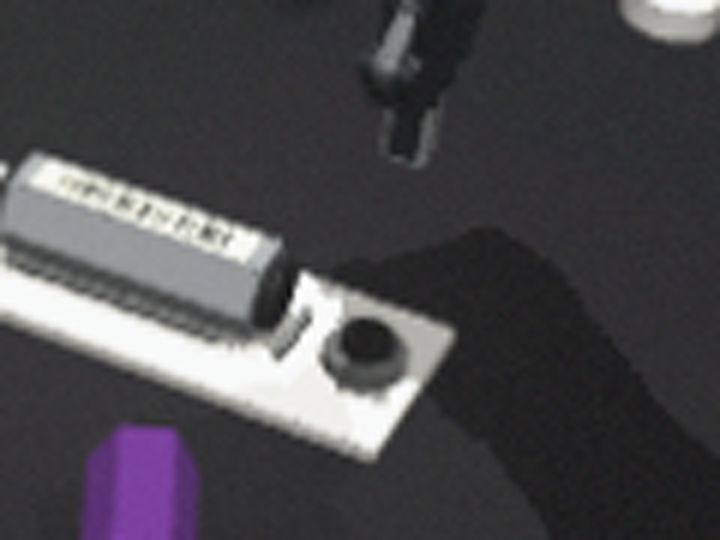

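View pics/w17.png

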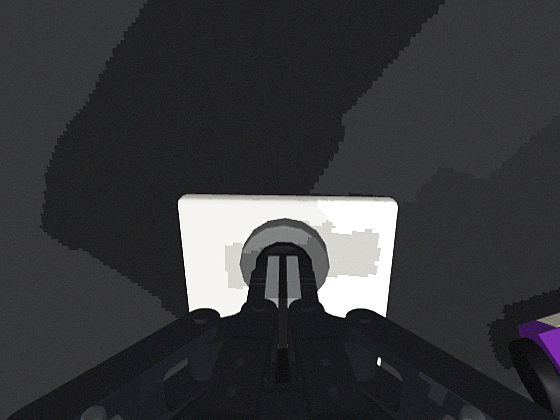

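Bottomed out at z=0.0279 with 22 N, but about 3 mm off centre in x. I'll release and press again centred, to rule out resting on the ring.

>>> play_rows(
  commands="0 0 0 6 0;0 -3 0 14 0;0 -3 0 14 0;0 -3 0 14 0",
)

```text
time: 19.23
ee_pos: [0.4358, -0.2925, 0.0388]
tcp_rot: [-176.5, 0.2, -175.9]
wrist_force: [-0.5, -0.2, -0.5]
opening: 0.0003
```

>>> play_rows(
  commands="0 0 0 -4 0;0 0 0 -6 0;0 0 0 -6 0;0 0 0 -6 0",
)

```text
time: 19.57
ee_pos: [0.4354, -0.2922, 0.0316]
tcp_rot: [-176.5, 0.1, -175.9]
wrist_force: [1.1, -0.7, 3.4]
opening: 0.0001
```

>>> play_rows(
  commands="0 0 0 -2 0;0 0 0 -2 0;0 0 0 -2 0",
)

```text
time: 19.82
ee_pos: [0.4354, -0.2922, 0.0298]
tcp_rot: [-176.5, 0.1, -175.9]
wrist_force: [1.1, -1.5, 2.0]
opening: -0.0001
```

>>> play_rows(
  commands="0 0 0 -2 0;0 0 0 -2 0;0 0 0 -2 0",
)

```text
time: 20.07
ee_pos: [0.4354, -0.2922, 0.0282]
tcp_rot: [-176.5, 0.1, -175.9]
wrist_force: [-0.6, -0.3, 7.2]
opening: -0.0001
```

>>> play_rows(
  commands="0 0 0 -3 0;0 0 0 -3 0;0 0 0 -3 0;0 0 0 -3 0",
)

```text
time: 20.4
ee_pos: [0.4356, -0.2923, 0.0277]
tcp_rot: [-176.4, 0.2, -175.9]
wrist_force: [-8.1, 4.1, 29.3]
opening: 0.0001
```

Spring felt, about 2–3 N through the travel and then a hard stop near z=0.028. Release and clear.

>>> play_rows(
  commands="0 0 0 6 0;0 0 0 20 0;0 0 0 55 0;0 -20 0 95 0;0 -60 0 130 0;0 -90 20 130 0;0 -90 20 130 0;0 -90 20 130 0",
)

```text
time: 21.07
ee_pos: [0.3441, -0.2715, 0.1556]
tcp_rot: [-176.5, 0.2, -175.9]
wrist_force: [0.8, -0.4, -0.4]
opening: 0.0
```

Run:
```python
from h import *
o,_=snap('side','s18.png'); crop('s18.png','s18a.png',240,100,200,140,4); print(o['ee_pos'],o['wrist_force'],o['time'])
snap('top','t18.png'); crop('t18.png','t18a.png',340,120,150,160,3.7)
```

```text
[ 0.34408425 -0.27154683  0.15560347] [ 0.80332943 -0.35733238 -0.43979093] 21.0667
```

View pics/s18a.png

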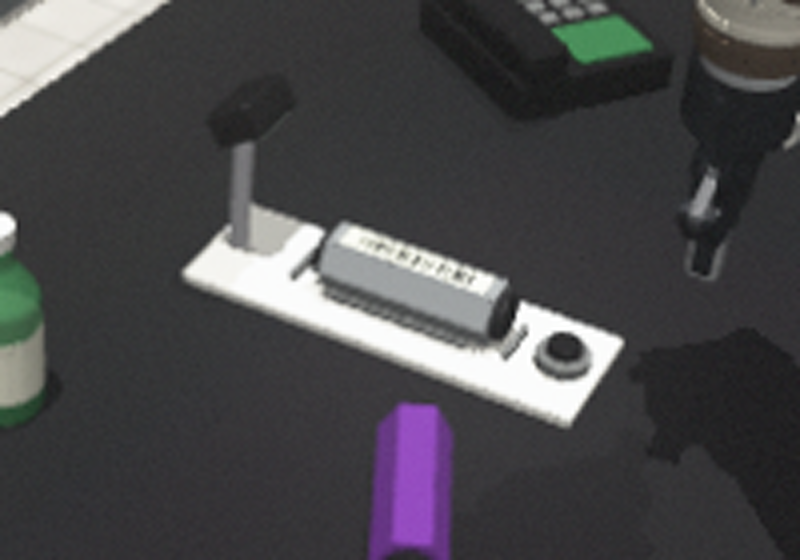

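View pics/t18a.png

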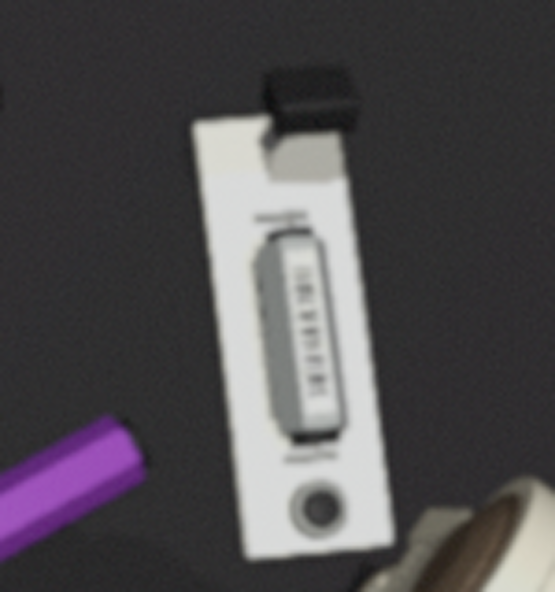

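The canister is unmoved in the cradle with its label up, at side crop (420,275). The button at (563,350) is up again and the arm is clear.

```bash
python3 -c "
from h import *
print(job_done())"
```

```text
the job is handed in; nothing more can be done
None
```

The canister is lying label-up in the reader's cradle, the button has been pressed and released, and I handed the job in at about 21 s of the 64 s allowed. No verdict was reported.

- **Rolling:** The first sixth-turn, toward -y, put the label underneath, so I rolled it three sixths back toward +y. The wrist picture then showed the label flat facing up.
- **Placing:** I gripped the canister across its side corners, carried it to the cradle and let go. In the top picture its centre is about 1 mm from the cradle centre each way, and it is aligned within about 1°. The label faces up.
- **Button:** I pressed it twice. The first press was about 3 mm off centre and stopped hard at 22 N. The second was centred, with a light spring force through the travel and then a hard stop at a fingertip height of about 28 mm under 29 N. I could not read the button's travel directly, so the full press is judged from force and height. The last pictures show it up again.
- **Final state:** The arm is clear of everything and reads about zero force. Nothing went near the tube rack, carton or bottle, but I did not measure their positions again at the end.
- **Off-plan:** Early on, the last joint reached its limit and left the tool tilted about 3.5° for the rest of the job. It caused no visible harm.

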